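# Shift the gearbox lever through its gate into third

## Robot

A 7-joint arm with a two-finger parallel gripper is mounted at the origin on the work surface; the furniture and walls round the work are solid. World frame = base frame: x ahead of the robot, y to its left, z up, the work surface at z = 0. Lengths are in m, angles in rad, forces in N, time in s.
With the tool pointing down it reaches from about 0.4 to 0.9 m from the base axis. Payload 5.5 kg.
Tool frame: the origin (TCP) lies at the very end of the fingers, on their centre line; the grasp point (between the pads) lies 19 mm behind it; z points along the fingers, y is the line along which they close (so a half turn about z gives the same grasp; the last joint's range is limited). The gripper opens to 92 mm and grips with 3 to 60 N. Pads are 19 mm wide; open, the fingers measure 130 mm over their backs; the gripper's body (75 mm by 190 mm) begins 47 mm behind the grasp point.
Start: joints at [-0.947, 0.501, -0.427, 1.55, 0.221, 1.138, -0.21], TCP at [0.229, 0.608, 0.227] pointing down, gripper open.
Joint ranges: [-2.88, 2.88], [-0.31, 2.03], [-1.54, 1.56], [0.2, 2.42], [-1.41, 4.55], [0.19, 2.02], [-2.57, 2.57]. Speed limits (rad/s): [2.57, 2.57, 3.14, 3.14, 3.14, 3.14, 3.14].

## Interface

Orientations are given as a unit quaternion [x, y, z, w].
In Python, from cell import r, capture gives the robot as it stands. The module is installed in compiled form; this text tells all that it offers.
- The arm moves only by the tool jog_arm, never from a script. Its argument "motion" is a list of rows, each an object with "claw": the opening, from -1 (shut) to 1 (fully open); "linear": the shift along the tool's x, y, z in units of 600 mm (1.0 is 600 mm), a list of three; "rot": the turn, a rotation vector about the tool's x, y, z in units of 90 degrees (1.0 is 90 degrees), a list of three. In form: [{"claw": claw, "linear": [tx, ty, tz], "rot": [ax, ay, az]}, ...]. A call has 1 to 10 rows; each row is the pose to reach, as a shift and turn from the pose commanded when the call began, along the tool's axes at that moment; what a row does not reach only later rows make up. A row lasts 1/10 s, in which the tool goes at most 50 mm and 8.59 degrees, less where a joint would pass 70% of its speed; a pose out of reach is approached as far as the arm can. A call with a number of a shift or a turn outside -1 to 1 is refused whole. A call with a gripper value outside its range is refused whole. The fingers move at their own pace and stop on an object; the grip force is fixed at half the most. Time passes only in rows, so rows that repeat a pose let the fingers close. It gives the time, the measured TCP pose, the force, the opening and the grip force at its end, in the units of the state.
- r.read_state(): the state, without advancing time (a new reading comes with each control period).
- capture(name): name is "side" or "top"; returns a dict with "pixels" (480x640x3 uint8, blue, green, red), "fx", "fy", "cx", "cy" (pixels), "k1" (the pictures are not rectified: a ray, as slopes to the right and down, at radius r is drawn at 1 + k1 r^2 times it, then the intrinsics apply), "R" (3x3) and "t" (3): a world point X has camera coordinates R X + t. Camera axes: x right, y down, z forward; pixel columns grow to the right and rows downward; lengths in m; the calibration is good to about 2 mm. A picture is of the moment at which its call begins. There is no depth.
- r.hand_in(): hands the job in; it is judged then, once.
The state is a dict: "time": time; "qpos": joint angles; "qvel": joint speeds; "effort": joint torques, N m; "position": TCP position; "tool_rot": TCP orientation; "wrist_force": force on the tool from outside, world axes, zero at the start; "wrist_torque": the same for the moment, N m; "gripper_width": finger opening in m; "grip_force": force on a finger pad.
Only numpy, scipy, OpenCV 4.12 (cv2) and the standard library are available. Lean on these libraries where they do the work, as an engineer would, in place of code of your own. Each camera call takes 0.05 s, during which the arm holds its last target. There are 200 camera calls.

## Task

The drive gearbox stands in park. Change it to third: with closed fingertips push the black-knobbed lever out of its park slot, sideways along the cross channel and fully home into the slot whose plate carries three studs, without shifting into any of the other marked slots on the way. Only push the lever from outside, never take it between the fingers, leave the things around the gearbox standing where they are, and move clear.

Things in the scene. Friction and masses are not known exactly. Their poses are not given: they have to be found in the camera images.
- gearbox: grey drive gearbox fixed to the bench, foot 206 x 144 mm, its plain steel gate plate (172 x 126 mm) on top. Origin at the centre of its underside; x points from the park side to the far side, y to the left of x, z up. An output shaft sticks out of its +x side, 40 mm above the bench, to x = +123 mm
- gate (a point): centre of the gate plate's upper face, 84 mm above the bench, axes as the gearbox. A straight cross channel runs along y through x = 0; from its two ends slots lead to +x and to -x (four in all); the park slot leads from its middle to -x only. All are 15 mm wide, the lever's stick is 10 mm thick and the gate really blocks it
- lever_along (a joint): lever swing along the gearbox's x, rad: 0 = stick in the cross channel, +0.30 = fully home in a slot on the +x side, -0.30 = fully home in a slot (or park) on the -x side; stops at both ends. Starts in park at -0.30 to -0.22. The lever stays where it is left; about 1.3 N sideways at the knob moves it
- lever_across (a joint): lever swing along the gearbox's y, rad: 0 = middle (park slot), +0.30 = at the +y end of the cross channel in line with the two +y slots, -0.30 = at the -y end; stops at both ends. To enter a slot it must be within about 0.03 of that slot's value
- knob (a point): centre of the black rounded barrel-shaped lever knob, 32 mm diameter and 34 mm high, on a 10 mm steel stick. The stick pivots 10 mm above the bench on the gearbox's axis and this point is 160 mm from the pivot: in the gearbox frame it is at x = 160 sin(along), y = 160 cos(along) sin(across), z = 10 + 160 cos(along) cos(across) mm
- plate_three: small white square plate, 38 x 38 mm and 2 mm thick, with three dark studs (10 mm across, 3 mm high) in a diagonal row: marks the slot to be used. Origin at the centre of its underside on the gate plate, 84 mm above the bench. The four plates lie at (x, y) = (+-64, +-41) mm in the gearbox frame, each just beyond the end of its slot; which plate lies where changes
- plate_one: the same kind of plate with one stud in the middle; marks a slot not to be used
- plate_two: the same kind of plate with two studs on a diagonal; marks a slot not to be used
- plate_four: the same kind of plate with four studs in a square; marks a slot not to be used
- steel_ring: loose ground steel ring, 60 mm across, 24 mm high, beside the gearbox's +y side; origin at the centre of its underside; to be left alone
- v_block: loose small steel V-block, 40 x 48 x 34 mm, beside the gearbox's -y side; origin at the centre of its underside; to be left alone
- plug_gauge: loose plug gauge lying on the bench in front of the gearbox's -x side, 104 mm long, 22 mm thick; origin at the centre of its underside; to be left alone
- oil_bottle: loose oil bottle with a red spout, 46 mm across, 134 mm high, behind the gearbox; origin at the centre of its underside; to be left alone
- grease_tin: loose round grease tin with a green lid, 67 mm across, 31 mm high, behind the gearbox; origin at the centre of its underside; to be left alone

How it is judged:
By the outcome, as a careful person would: the job done as asked, in the order asked, and still so for the second after the job is handed in, with the robot touching nothing.
It also fails if it takes over 58 s, if anything falls off the work surface, if the arm or the gripper's body presses on something with over 40 N, if the wrist force passes 120 N, or if a joint passes its speed limit or range.

## Working session

There is one attempt and no reset: what is moved stays moved. The work goes in short steps, Python scripts to look and compute and a tool call to move; the robot and the scene stay as the last step left them, time stands still between calls to the robot, and variables do not carry over. Pictures are saved under pics/ and viewed, at most 10 in all, crops included, and the job is handed in when it is done.

Besides the shell and the picture viewer there is one more tool, called after "Request:" by a JSON object that holds its "method" and its "body", one argument or row to a line. jog_arm: Moves the arm, as the interface text tells. Its arguments: {"type":"object","properties":{"motion":{"type":"array","items":{"type":"object","properties":{"claw":{"type":"number"},"linear":{"type":"array","items":{"type":"number","minimum":-1,"maximum":1}},"rot":{"type":"array","items":{"type":"number","minimum":-1,"maximum":1}}}}}},"required":["motion"]}

```bash
mkdir -p pics; python3 - <<'E'
from cell import r,capture
import cv2,json
for n in("top","side"):
    c=capture(n);cv2.imwrite(f"pics/{n}0.png",c["pixels"])
    print(n,{k:(v.tolist() if hasattr(v,'tolist') else v) for k,v in c.items() if k!="pixels"})
s=r.read_state();print(s["position"],s["tool_rot"],s["time"],s["gripper_width"])
E
```

```text
top {'fx': 532.1912643516238, 'fy': 532.1912643516238, 'cx': 320.8651592943372, 'cy': 240.36906963926023, 'k1': -0.14875728564421914, 'R': [[0.01532705164833002, -0.9998741576287992, -0.004092724504275281], [-0.9850136183774871, -0.014395730136936544, -0.17187476418809822], [0.1717942173027349, 0.006665722760733942, -0.98511030602741]], 't': [-0.060974854031647846, 0.6067216430235172, 0.8867943355351857]}
side {'fx': 551.9209023137777, 'fy': 551.9209023137777, 'cx': 323.755672677316, 'cy': 241.55334359862707, 'k1': -0.011107759264867472, 'R': [[0.9997721100532185, 0.0008362146103699969, 0.02133140184938656], [0.018744087359717186, -0.5126161295563172, -0.8584132821128481], [0.010217002925804578, 0.8586174960154414, -0.5125149835735417]], 't': [-0.5944178475061155, 0.09564368166707156, 1.1245523992594975]}
[0.22923593 0.60755903 0.22578545] [ 1.79370624e-01  9.83781181e-01 -8.54051806e-04 -1.93203053e-04] 0.1 0.09191296637259001
```

View pics/top0.png

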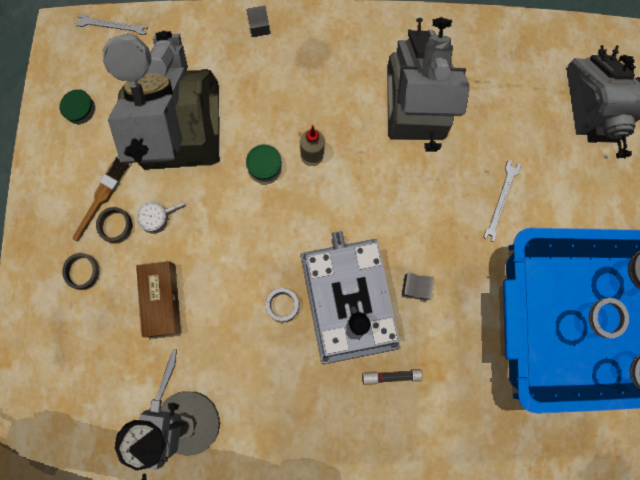

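View pics/side0.png

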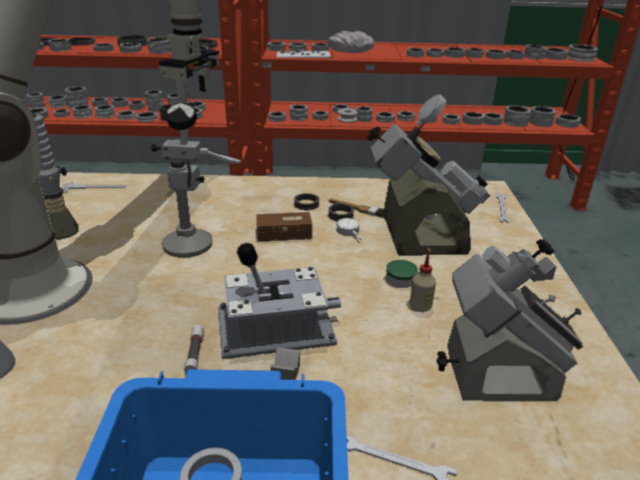

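The top view shows the gearbox with its shaft at (337,240) and its knob at (358,323). The plates are at (320,265), (368,257), (335,338) and (382,330), so I'll enlarge to count the studs.

```bash
python3 - <<'E'
import cv2
i=cv2.imread("pics/top0.png")[225:375,255:445]
cv2.imwrite("pics/crop.png",cv2.resize(i,None,fx=4,fy=4,interpolation=cv2.INTER_CUBIC))
E
```

```text
(no output)
```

View pics/crop.png

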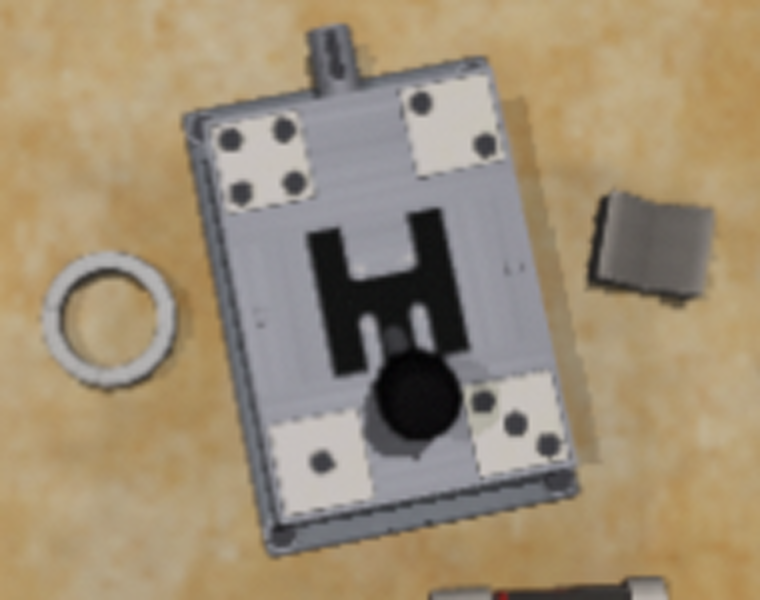

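Three studs are on the bottom right plate at crop (516,424), the gearbox's -x/-y slot. Four is top left, two is top right and one is bottom left. The lever must therefore go +x, then -y, then -x. Next I'll fit the gearbox pose and knob position.

```bash
cat > h.py <<'E'
import numpy as np
from scipy.optimize import least_squares
def proj(c,X):
    p=np.atleast_2d(X)@np.array(c["R"]).T+c["t"]; s=p[:,:2]/p[:,2:]
    s=s*(1+c["k1"]*(s**2).sum(1,keepdims=True))
    return s*[c["fx"],c["fy"]]+[c["cx"],c["cy"]]
def g2w(q,P):
    P=np.atleast_2d(P);c,s=np.cos(q[2]),np.sin(q[2])
    return np.c_[q[0]+c*P[:,0]-s*P[:,1],q[1]+s*P[:,0]+c*P[:,1],P[:,2]]
def knob(a,b): return [.16*np.sin(a),.16*np.cos(a)*np.sin(b),.01+.16*np.cos(a)*np.cos(b)]
E
python3 - <<'E'
from h import *
from cell import r,capture
c=capture("top");d=capture("side")
f=lambda u:np.array(u)/4+[255,225]-.375
uv=f([[262.5,160.5],[453,124],[321,461],[516,424]])
P=[[.064,.041,.089],[.064,-.041,.089],[-.064,.041,.089],[-.064,-.041,.089]]
s=least_squares(lambda q:(proj(c,g2w(q,P))-uv).ravel(),[.5,-.05,.2])
print(s.x,s.fun.round(2))
k=f([[418,394]])
a=least_squares(lambda a:(proj(c,g2w(s.x,knob(a[0],a[1])))-k).ravel(),[-.26,0])
print(a.x,a.fun, g2w(s.x,knob(-.26,0)))
print("side check plates, knob",proj(d,g2w(s.x,P)).round(1),proj(d,g2w(s.x,knob(*a.x))))
# others
from scipy.optimize import fsolve
def at(u,z): return fsolve(lambda x:(proj(c,[x[0],x[1],z])-u).ravel(),[.5,0])
print("ring",at([282,305],.024),"vb",at([418,286],.034),"plug",at([392,377],.022),"bottle tip",at([312,130],.13))
E
```

```text
[ 0.50542295 -0.10494623  0.20547303] [ 0.01 -0.1   0.09 -0.14  0.04  0.3  -0.13 -0.07]
[-0.28205597  0.00920011] [0. 0.] [[ 0.46515531 -0.11333858  0.1646224 ]]
side check plates, knob [[306.3 271.4]
 [314.5 297.1]
 [237.8 278.1]
 [241.3 304.9]] [[248.37915314 254.08391869]]
ring [0.49427835 0.01595713] vb [ 0.53073775 -0.22617805] plug [ 0.36989533 -0.18099229] bottle tip [ 0.78302575 -0.03453632]
```

The fit is good: residuals are about 0.3 px and it agrees with the side view. Before crossing, I'll check the height of the stand near the base.

```bash
python3 - <<'E'
from h import *
from cell import r,capture
c=capture("top");d=capture("side")
for a,b in (([138,445],[181,115]),([165,420],[183,150]),([170,352],[239,161])):
    s=least_squares(lambda X:np.r_[(proj(c,X)-a).ravel(),(proj(d,X)-b).ravel()],[.3,.2,.2]);print(s.x.round(3),s.fun.round(1))
q=np.array([.50542,-.10495,.20547])
x0=r.read_state()["position"]
for g in ([-.098,0,.26],[-.098,0,.15]): print(g2w(q,g))
E
```

```text
[0.301 0.169 0.315] [0.1 0.4 0.6 0. ]
[0.316 0.154 0.245] [0.8 5.2 7.8 0.2]
[0.414 0.158 0.222] [ 0.   0.3  0.5 -0. ]
[[ 0.40948141 -0.12494468  0.26      ]]
[[ 0.40948141 -0.12494468  0.15      ]]
```

Request:
{"method": "jog_arm", "body": {
  "motion": [
    {"claw": -1, "linear": [0, 0, -0.15], "rot": [0, 0, 0]},
    {"claw": -1, "linear": [0, 0, -0.29], "rot": [0, 0, 0]},
    {"claw": -1, "linear": [-0.18, -0.055, -0.29], "rot": [0, 0, -0.09]},
    {"claw": -1, "linear": [-0.27, -0.08, -0.29], "rot": [0, 0, -0.18]},
    {"claw": -1, "linear": [-0.36, -0.11, -0.29], "rot": [0, 0, -0.27]},
    {"claw": -1, "linear": [-0.45, -0.14, -0.29], "rot": [0, 0, -0.361]},
    {"claw": -1, "linear": [-0.545, -0.165, -0.29], "rot": [0, 0, -0.361]},
    {"claw": -1, "linear": [-0.545, -0.165, -0.29], "rot": [0, 0, -0.361]},
    {"claw": -1, "linear": [-0.545, -0.165, -0.29], "rot": [0, 0, -0.361]},
    {"claw": -1, "linear": [-0.545, -0.165, -0.29], "rot": [0, 0, -0.361]}
  ]
}}

```text
time: 1.3
position: [0.5079, 0.3928, 0.4005]
tool_rot: [-0.097, 0.995, -0.002, 0.002]
wrist_force: [1.6, -0.8, 0.6]
gripper_width: 0.0161
grip_force: 0.0
```

Request:
{"method": "jog_arm", "body": {
  "motion": [
    {"claw": -1, "linear": [0.337, -0.812, 0], "rot": [0, 0, 0]},
    {"claw": -1, "linear": [0.337, -0.812, 0], "rot": [0, 0, 0]},
    {"claw": -1, "linear": [0.337, -0.812, 0], "rot": [0, 0, 0]},
    {"claw": -1, "linear": [0.337, -0.812, 0], "rot": [0, 0, 0]},
    {"claw": -1, "linear": [0.337, -0.812, 0], "rot": [0, 0, 0]},
    {"claw": -1, "linear": [0.337, -0.812, 0], "rot": [0, 0, 0]},
    {"claw": -1, "linear": [0.337, -0.812, 0], "rot": [0, 0, 0]},
    {"claw": -1, "linear": [0.337, -0.812, 0], "rot": [0, 0, 0]},
    {"claw": -1, "linear": [0.337, -0.812, 0], "rot": [0, 0, 0]},
    {"claw": -1, "linear": [0.337, -0.812, 0], "rot": [0, 0, 0]}
  ]
}}

```text
time: 2.3
position: [0.4066, -0.0928, 0.401]
tool_rot: [-0.103, 0.995, -0.0, 0.001]
wrist_force: [1.1, -0.5, 1.0]
gripper_width: 0.0003
grip_force: 0.0
```

Request:
{"method": "jog_arm", "body": {
  "motion": [
    {"claw": -1, "linear": [0.04, -0.1, 0], "rot": [0, 0, 0]},
    {"claw": -1, "linear": [0.04, -0.1, 0], "rot": [0, 0, 0]},
    {"claw": -1, "linear": [0.04, -0.1, 0], "rot": [0, 0, 0]}
  ]
}}

```text
time: 2.6
position: [0.3953, -0.1574, 0.4008]
tool_rot: [-0.1, 0.995, -0.0, 0.0]
wrist_force: [1.1, 0.6, -0.1]
gripper_width: 0.0003
grip_force: 0.0
```

```bash
cat >> h.py <<'E'
from scipy.spatial.transform import Rotation as Ro
Q=np.array([.50542,-.10495,.20547])
def plan(s,*gs):
    p=np.array(s["position"]);R=Ro.from_quat(s["tool_rot"])
    c,n=np.cos(Q[2]),np.sin(Q[2]);d=p-[Q[0],Q[1],0]
    print("gear mm",np.round([1e3*(c*d[0]+n*d[1]),1e3*(-n*d[0]+c*d[1]),1e3*p[2]],1),"yawerr",np.degrees(np.arctan2(*R.as_matrix()[1::-1,1])-np.pi/2-Q[2]).round(2),"F",np.round(s["wrist_force"],1),s["time"])
    for g in gs: print(g,(R.inv().apply(g2w(Q,np.array(g)/1e3)[0]-p)/.6).round(3))
E
python3 -c "
from h import *;from cell import r
plan(r.read_state(),[-98,0,300],[-98,0,150])"
```

```text
gear mm [-118.5  -28.8  400.8] yawerr -0.28 F [ 1.1  0.6 -0.1] 2.6
[-98, 0, 300] [-0.034  0.048  0.168]
[-98, 0, 150] [-0.034  0.048  0.418]
```

Request:
{"method": "jog_arm", "body": {
  "motion": [
    {"claw": -1, "linear": [-0.034, 0.048, 0.08], "rot": [0, 0, 0]},
    {"claw": -1, "linear": [-0.034, 0.048, 0.16], "rot": [0, 0, 0]},
    {"claw": -1, "linear": [-0.034, 0.048, 0.24], "rot": [0, 0, 0]},
    {"claw": -1, "linear": [-0.034, 0.048, 0.32], "rot": [0, 0, 0]},
    {"claw": -1, "linear": [-0.034, 0.048, 0.38], "rot": [0, 0, 0]},
    {"claw": -1, "linear": [-0.034, 0.048, 0.418], "rot": [0, 0, 0]},
    {"claw": -1, "linear": [-0.034, 0.048, 0.418], "rot": [0, 0, 0]},
    {"claw": -1, "linear": [-0.034, 0.048, 0.418], "rot": [0, 0, 0]}
  ]
}}

```text
time: 3.4
position: [0.4108, -0.1212, 0.1503]
tool_rot: [-0.104, 0.995, 0.0, -0.0]
wrist_force: [0.6, -0.4, 1.2]
gripper_width: 0.0003
grip_force: 0.0
```

```bash
python3 -c "
from h import *;from cell import r,capture
import cv2
plan(r.read_state(),[-60,0,150],[-26,0,150])
cv2.imwrite('pics/s1.png',cv2.resize(capture('side')['pixels'][150:390,150:400],None,fx=2.4,fy=2.4))"
```

```text
gear mm [-96.    3.4 150.3] yawerr 0.15 F [ 0.6 -0.4  1.2] 3.4
[-60, 0, 150] [-0.06  -0.006  0.   ]
[-26, 0, 150] [-0.117 -0.006  0.   ]
```

View pics/s1.png

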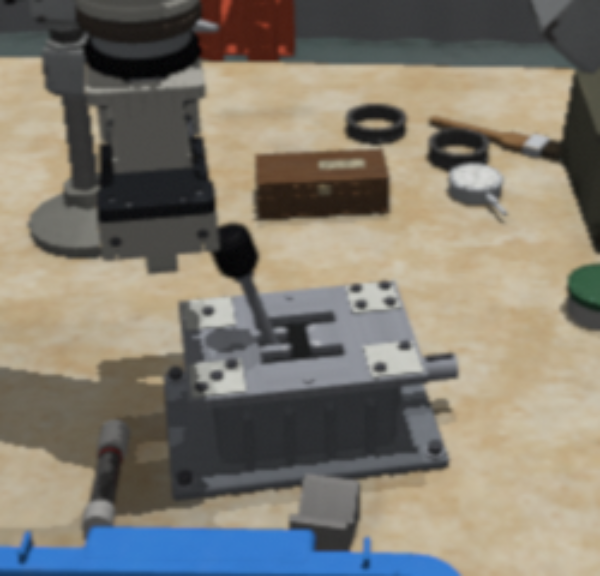

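The closed fingertips are behind the knob (crop (235,250)) with the body clear above it. Now I push along +gx.

Request:
{"method": "jog_arm", "body": {
  "motion": [
    {"claw": -1, "linear": [-0.02, -0.006, 0], "rot": [0, 0, 0]},
    {"claw": -1, "linear": [-0.035, -0.006, 0], "rot": [0, 0, 0]},
    {"claw": -1, "linear": [-0.05, -0.006, 0], "rot": [0, 0, 0]},
    {"claw": -1, "linear": [-0.062, -0.006, 0], "rot": [0, 0, 0]},
    {"claw": -1, "linear": [-0.074, -0.006, 0], "rot": [0, 0, 0]},
    {"claw": -1, "linear": [-0.086, -0.006, 0], "rot": [0, 0, 0]},
    {"claw": -1, "linear": [-0.098, -0.006, 0], "rot": [0, 0, 0]},
    {"claw": -1, "linear": [-0.108, -0.006, 0], "rot": [0, 0, 0]},
    {"claw": -1, "linear": [-0.113, -0.006, 0], "rot": [0, 0, 0]},
    {"claw": -1, "linear": [-0.113, -0.006, 0], "rot": [0, 0, 0]}
  ]
}}

```text
time: 4.45
position: [0.4779, -0.1119, 0.1498]
tool_rot: [-0.103, 0.995, 0.0, 0.0]
wrist_force: [-0.4, 0.9, 0.1]
gripper_width: 0.0006
grip_force: 0.2
```

```bash
python3 -c "
from h import *;from cell import r,capture
import cv2
plan(r.read_state(),[-26,0,150])
d=capture('side');print(proj(d,[g2w(Q,knob(a,0))[0] for a in(-.1,-.05,0,.05)]).round(1))
cv2.imwrite('pics/s2.png',cv2.resize(d['pixels'][210:340,200:350],None,fx=4,fy=4))"
```

```text
gear mm [-28.3  -1.2 149.8] yawerr 0.07 F [-0.4  0.9  0.1] 4.45
[-26, 0, 150] [-0.004  0.002 -0.   ]
[[264.9 250.3]
 [269.6 249.6]
 [274.2 249.1]
 [278.8 248.8]]
```

View pics/s2.png

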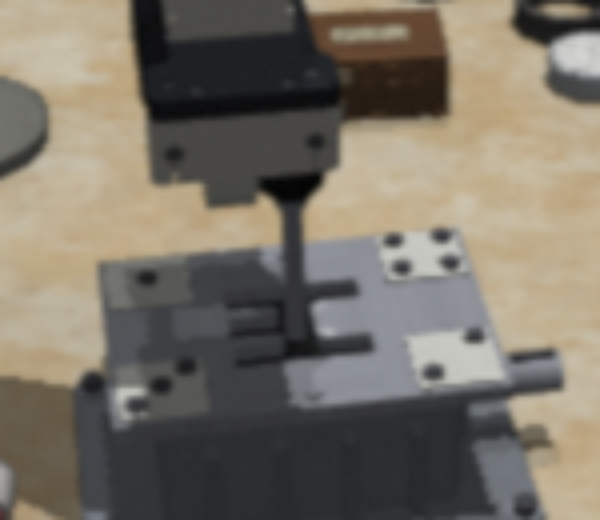

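The stick now stands in the cross channel, with the knob bottom at crop (292,185), i.e. column 273 against 274 predicted for along=0. Next I back off, lift, and move round to the +gy side.

Request:
{"method": "jog_arm", "body": {
  "motion": [
    {"claw": -1, "linear": [0.03, 0, 0], "rot": [0, 0, 0]},
    {"claw": -1, "linear": [0.06, 0, 0], "rot": [0, 0, 0]},
    {"claw": -1, "linear": [0.06, 0, -0.08], "rot": [0, 0, 0]},
    {"claw": -1, "linear": [0.06, 0.0, -0.13], "rot": [0, 0, 0]},
    {"claw": -1, "linear": [0.06, 0.06, -0.13], "rot": [0, 0, 0]},
    {"claw": -1, "linear": [0.03, 0.127, -0.13], "rot": [0, 0, 0]},
    {"claw": -1, "linear": [-0.047, 0.127, -0.13], "rot": [0, 0, 0]},
    {"claw": -1, "linear": [-0.047, 0.127, -0.06], "rot": [0, 0, 0]},
    {"claw": -1, "linear": [-0.047, 0.127, 0.003], "rot": [0, 0, 0]},
    {"claw": -1, "linear": [-0.047, 0.127, 0.003], "rot": [0, 0, 0]}
  ]
}}

```text
time: 5.5
position: [0.4854, -0.0315, 0.1439]
tool_rot: [-0.103, 0.995, 0.001, -0.005]
wrist_force: [-1.7, 0.3, 0.1]
gripper_width: 0.0003
grip_force: 0.0
```

```bash
python3 -c "
from h import *;from cell import r
plan(r.read_state(),[0,40,150],[0,-12,150])"
```

```text
gear mm [ -4.7  76.  143.9] yawerr 0.06 F [-1.7  0.3  0.1] 5.5
[0, 40, 150] [-0.008 -0.06  -0.01 ]
[0, -12, 150] [-0.008 -0.147 -0.011]
```

Request:
{"method": "jog_arm", "body": {
  "motion": [
    {"claw": -1, "linear": [0, -0.025, 0], "rot": [0, 0, 0]},
    {"claw": -1, "linear": [0, -0.05, 0], "rot": [0, 0, 0]},
    {"claw": -1, "linear": [0, -0.065, 0], "rot": [0, 0, 0]},
    {"claw": -1, "linear": [0, -0.08, 0], "rot": [0, 0, 0]},
    {"claw": -1, "linear": [0, -0.095, 0], "rot": [0, 0, 0]},
    {"claw": -1, "linear": [0, -0.11, 0], "rot": [0, 0, 0]},
    {"claw": -1, "linear": [0, -0.125, 0], "rot": [0, 0, 0]},
    {"claw": -1, "linear": [0, -0.135, 0], "rot": [0, 0, 0]},
    {"claw": -1, "linear": [0, -0.14, 0], "rot": [0, 0, 0]},
    {"claw": -1, "linear": [0, -0.14, 0], "rot": [0, 0, 0]}
  ]
}}

```text
time: 6.5
position: [0.5064, -0.1145, 0.1479]
tool_rot: [-0.103, 0.995, -0.0, -0.0]
wrist_force: [1.1, 1.4, -0.6]
gripper_width: 0.0006
grip_force: 0.1
```

```bash
python3 -c "
from h import *;from cell import r,capture
import cv2
plan(r.read_state(),[0,-12,150])
d=capture('side');print(proj(d,[g2w(Q,knob(0,a))[0] for a in(-.3,-.25,-.2,-.15,-.1)]).round(1))
cv2.imwrite('pics/s3.png',cv2.resize(d['pixels'][210:340,200:350],None,fx=4,fy=4))"
```

```text
gear mm [ -0.9  -9.5 147.9] yawerr 0.01 F [ 1.1  1.4 -0.6] 6.5
[0, -12, 150] [-0.002 -0.004 -0.004]
[[277.9 267.5]
 [277.3 263.9]
 [276.6 260.5]
 [276.  257.3]
 [275.4 254.3]]
```

View pics/s3.png

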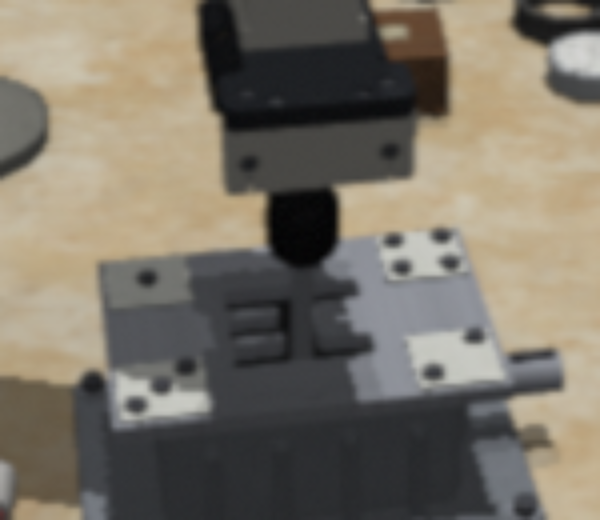

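The knob is near the -gy end, with its lower edge at crop (302,265). Force is still only about friction level, so I push on until the stop shows.

Request:
{"method": "jog_arm", "body": {
  "motion": [
    {"claw": -1, "linear": [0, -0.004, 0], "rot": [0, 0, 0]},
    {"claw": -1, "linear": [0, -0.008, 0], "rot": [0, 0, 0]},
    {"claw": -1, "linear": [0, -0.008, 0], "rot": [0, 0, 0]},
    {"claw": -1, "linear": [0, -0.008, 0], "rot": [0, 0, 0]}
  ]
}}

```text
time: 6.95
position: [0.5075, -0.1186, 0.1481]
tool_rot: [-0.103, 0.995, 0.0, -0.0]
wrist_force: [0.2, 0.9, 0.5]
gripper_width: 0.0007
grip_force: 0.3
```

Request:
{"method": "jog_arm", "body": {
  "motion": [
    {"claw": -1, "linear": [0, -0.003, 0], "rot": [0, 0, 0]},
    {"claw": -1, "linear": [0, -0.005, 0], "rot": [0, 0, 0]},
    {"claw": -1, "linear": [0, -0.005, 0], "rot": [0, 0, 0]}
  ]
}}

```text
time: 7.25
position: [0.5082, -0.1216, 0.1481]
tool_rot: [-0.103, 0.995, 0.0, -0.0]
wrist_force: [0.1, 1.9, 0.1]
gripper_width: 0.0004
grip_force: 0.7
```

Request:
{"method": "jog_arm", "body": {
  "motion": [
    {"claw": -1, "linear": [0, -0.003, 0], "rot": [0, 0, 0]},
    {"claw": -1, "linear": [0, -0.005, 0], "rot": [0, 0, 0]},
    {"claw": -1, "linear": [0, -0.005, 0], "rot": [0, 0, 0]}
  ]
}}

```text
time: 7.55
position: [0.5085, -0.1234, 0.1478]
tool_rot: [-0.103, 0.995, 0.001, -0.0]
wrist_force: [-1.4, 4.7, -1.1]
gripper_width: 0.0003
grip_force: 2.3
```

```bash
python3 -c "
from h import *;from cell import r,capture
import cv2
plan(r.read_state(),[0,-12,150])
d=capture('side')['pixels'][210:340,200:350];c=capture('top')['pixels'][225:355,265:415]
cv2.imwrite('pics/s4.png',cv2.resize(cv2.hconcat([d,c]),None,fx=2.6,fy=2.6,interpolation=cv2.INTER_CUBIC))"
```

```text
gear mm [ -0.8 -18.7 147.8] yawerr 0.08 F [-1.4  4.7 -1.1] 7.55
[0, -12, 150] [-0.001  0.011 -0.004]
```

View pics/s4.png

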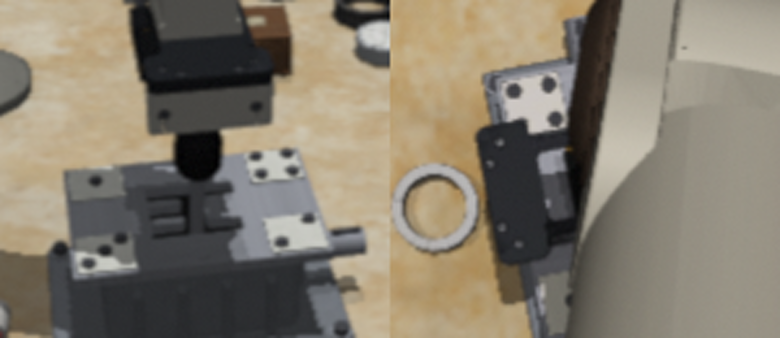

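The force rose to 4.7 N and the motion stalled, so the lever is at the -gy end. The side view shows the knob at (197,155) and the stick in the channel. Next I go round to the +gx side at gy=-47.

Request:
{"method": "jog_arm", "body": {
  "motion": [
    {"claw": -1, "linear": [0, 0.03, 0], "rot": [0, 0, 0]},
    {"claw": -1, "linear": [0, 0.06, 0], "rot": [0, 0, 0]},
    {"claw": -1, "linear": [0, 0.06, -0.08], "rot": [0, 0, 0]},
    {"claw": -1, "linear": [0, 0.06, -0.13], "rot": [0, 0, 0]},
    {"claw": -1, "linear": [-0.07, 0.06, -0.13], "rot": [0, 0, 0]},
    {"claw": -1, "linear": [-0.11, 0.0, -0.13], "rot": [0, 0, 0]},
    {"claw": -1, "linear": [-0.11, -0.045, -0.13], "rot": [0, 0, 0]},
    {"claw": -1, "linear": [-0.11, -0.045, -0.13], "rot": [0, 0, 0]},
    {"claw": -1, "linear": [-0.11, -0.045, -0.06], "rot": [0, 0, 0]},
    {"claw": -1, "linear": [-0.11, -0.045, 0.006], "rot": [0, 0, 0]}
  ]
}}

```text
time: 8.65
position: [0.5802, -0.1386, 0.145]
tool_rot: [-0.102, 0.995, -0.001, 0.002]
wrist_force: [0.1, -0.4, -1.3]
gripper_width: 0.0004
grip_force: 0.0
```

Request:
{"method": "jog_arm", "body": {
  "motion": [
    {"claw": -1, "linear": [0, 0, 0], "rot": [0, 0, 0]},
    {"claw": -1, "linear": [0, 0, 0], "rot": [0, 0, 0]}
  ]
}}

```text
time: 8.85
position: [0.5785, -0.1376, 0.1446]
tool_rot: [-0.103, 0.995, 0.0, -0.001]
wrist_force: [0.8, 1.4, 0.9]
gripper_width: 0.0006
grip_force: 0.0
```

```bash
python3 -c "
from h import *;from cell import r,capture
import cv2
plan(r.read_state(),[30,-47,144],[-18,-47,144])
d=capture('side');print(proj(d,[g2w(Q,knob(0,a))[0] for a in(-.3,-.25,)]).round(1))
cv2.imwrite('pics/s5.png',cv2.resize(d['pixels'][210:340,200:350],None,fx=4,fy=4))"
```

```text
gear mm [ 64.9 -46.8 144.6] yawerr 0.04 F [0.8 1.4 0.9] 8.85
[30, -47, 144] [ 0.058 -0.     0.001]
[-18, -47, 144] [ 0.138 -0.     0.001]
[[277.9 267.5]
 [277.3 263.9]]
```

View pics/s5.png

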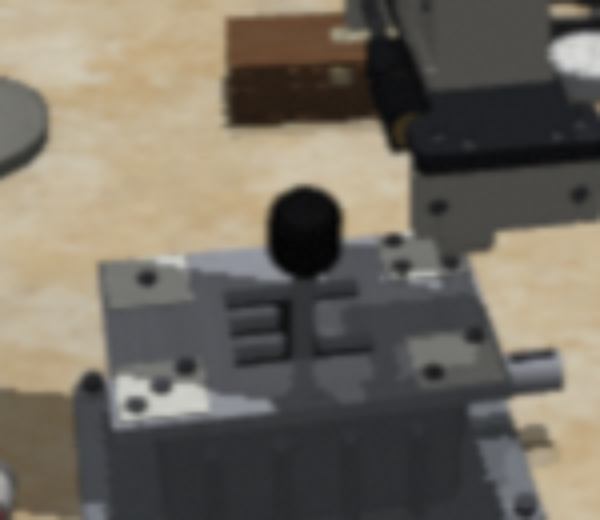

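The knob is at crop (305,231), i.e. full frame (276.3,267.8), against (277.9,267.5) predicted for across=-0.30. It's in line with the slot, so I push along -gx.

Request:
{"method": "jog_arm", "body": {
  "motion": [
    {"claw": -1, "linear": [0.025, 0, 0], "rot": [0, 0, 0]},
    {"claw": -1, "linear": [0.045, 0, 0], "rot": [0, 0, 0]},
    {"claw": -1, "linear": [0.06, 0, 0], "rot": [0, 0, 0]},
    {"claw": -1, "linear": [0.075, 0, 0], "rot": [0, 0, 0]},
    {"claw": -1, "linear": [0.09, 0, 0], "rot": [0, 0, 0]},
    {"claw": -1, "linear": [0.105, 0, 0], "rot": [0, 0, 0]},
    {"claw": -1, "linear": [0.12, 0, 0], "rot": [0, 0, 0]},
    {"claw": -1, "linear": [0.13, 0, 0], "rot": [0, 0, 0]},
    {"claw": -1, "linear": [0.138, 0, 0], "rot": [0, 0, 0]},
    {"claw": -1, "linear": [0.138, 0, 0], "rot": [0, 0, 0]}
  ]
}}

```text
time: 9.9
position: [0.4968, -0.1544, 0.1442]
tool_rot: [-0.103, 0.995, 0.0, -0.001]
wrist_force: [0.3, 0.3, -1.8]
gripper_width: 0.0002
grip_force: 0.1
```

Request:
{"method": "jog_arm", "body": {
  "motion": [
    {"claw": -1, "linear": [0.003, 0, 0], "rot": [0, 0, 0]},
    {"claw": -1, "linear": [0.006, 0, 0], "rot": [0, 0, 0]},
    {"claw": -1, "linear": [0.006, 0, 0], "rot": [0, 0, 0]}
  ]
}}

```text
time: 10.2
position: [0.4946, -0.1549, 0.1444]
tool_rot: [-0.103, 0.995, 0.0, 0.0]
wrist_force: [1.8, 1.2, -1.8]
gripper_width: 0.0004
grip_force: 0.9
```

```bash
python3 -c "
from h import *;from cell import r
plan(r.read_state())"
```

```text
gear mm [-20.8 -46.7 144.4] yawerr 0.06 F [ 1.8  1.2 -1.8] 10.2
```

Request:
{"method": "jog_arm", "body": {
  "motion": [
    {"claw": -1, "linear": [0.003, 0, 0], "rot": [0, 0, 0]},
    {"claw": -1, "linear": [0.006, 0, 0], "rot": [0, 0, 0]},
    {"claw": -1, "linear": [0.006, 0, 0], "rot": [0, 0, 0]}
  ]
}}

```text
time: 10.5
position: [0.4919, -0.1553, 0.1446]
tool_rot: [-0.103, 0.995, 0.0, 0.001]
wrist_force: [4.7, 1.6, -3.3]
gripper_width: 0.0004
grip_force: 2.7
```

Request:
{"method": "jog_arm", "body": {
  "motion": [
    {"claw": -1, "linear": [0.003, 0, 0], "rot": [0, 0, 0]},
    {"claw": -1, "linear": [0.006, 0, 0], "rot": [0, 0, 0]},
    {"claw": -1, "linear": [0.006, 0, 0], "rot": [0, 0, 0]}
  ]
}}

```text
time: 10.8
position: [0.4907, -0.1554, 0.145]
tool_rot: [-0.104, 0.995, -0.0, 0.003]
wrist_force: [10.7, 3.1, -8.3]
gripper_width: 0.0004
grip_force: 5.4
```

The stop is reached: about 11 N and stalled. Now I back off and lift clear.

Request:
{"method": "jog_arm", "body": {
  "motion": [
    {"claw": -1, "linear": [-0.03, 0, 0], "rot": [0, 0, 0]},
    {"claw": -1, "linear": [-0.08, 0, 0], "rot": [0, 0, 0]},
    {"claw": -1, "linear": [-0.1, 0, 0], "rot": [0, 0, 0]},
    {"claw": -1, "linear": [-0.1, 0, -0.08], "rot": [0, 0, 0]},
    {"claw": -1, "linear": [-0.1, 0, -0.16], "rot": [0, 0, 0]},
    {"claw": -1, "linear": [-0.1, 0, -0.24], "rot": [0, 0, 0]},
    {"claw": -1, "linear": [-0.1, 0, -0.32], "rot": [0, 0, 0]},
    {"claw": -1, "linear": [-0.1, 0, -0.4], "rot": [0, 0, 0]},
    {"claw": -1, "linear": [-0.1, 0, -0.4], "rot": [0, 0, 0]},
    {"claw": -1, "linear": [-0.1, 0, -0.4], "rot": [0, 0, 0]}
  ]
}}

```text
time: 11.8
position: [0.5458, -0.1449, 0.3856]
tool_rot: [-0.103, 0.995, -0.0, 0.001]
wrist_force: [-0.3, 0.3, -0.7]
gripper_width: 0.0001
grip_force: 0.0
```

```bash
python3 -c "
from h import *;from cell import r,capture
import cv2
plan(r.read_state())
d=capture('side');print(proj(d,[g2w(Q,knob(a,b))[0] for a,b in((-.3,-.3),(-.25,-.3),(-.3,-.25))]).round(1))
cv2.imwrite('pics/s6.png',cv2.resize(d['pixels'][230:380,190:340],None,fx=4,fy=4))"
```

```text
gear mm [ 31.4 -47.3 385.6] yawerr 0.01 F [-0.3  0.3 -0.7] 11.8
[[249.4 272.9]
 [254.1 271.6]
 [249.  269.4]]
```

View pics/s6.png

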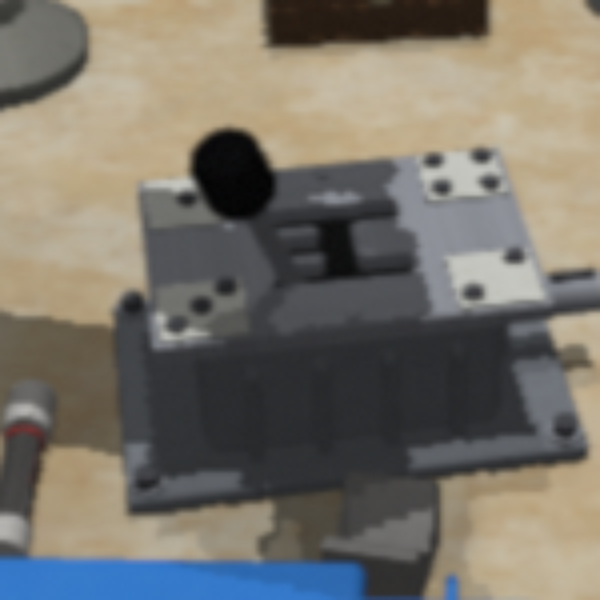

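The knob is at crop (232,174), i.e. full frame (248.0,273.5), against (249.4,272.9) predicted for fully home in the three-stud slot. The gauge and V-block look untouched, so I hand in.

```bash
python3 -c "
from cell import r
print(r.hand_in())"
```

```text
the job is handed in; nothing more can be done
None
```

The gearbox is in third: the lever was pushed fully home into the three-stud slot without entering any other marked slot, the arm is clear, and the job was handed in at about 12 s.

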